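# File the wide order tag in the slotted tag box

### The job

Take the wider of the two wooden order tags out of the rack, put it foot first through the slot in the lid of the tag box and push it down, gently (never above about 20 N) but firmly, until you feel it seat on the hidden sprung stop inside; then let go and leave it standing upright in the slot, resting on the stop. How deep the stop lies differs each time and cannot be seen. Leave the narrow tag and the other things on the table as they are.

Things in the scene. Friction and masses are not known exactly. Their poses are not given: they have to be found in the camera images.
- wide_tag: the wider order tag: a flat upright wooden board with dark inlaid faces, 52 mm wide (its x), 8 mm thick (its y), 120 mm tall (its z up), about 50 g. Origin at the centre of its underside (foot); the bottom 4 mm is bevelled to a 4 mm flat. It stands loosely in a rack pocket, its foot 6 mm above the table.
- wide_tag_top (a point): centre of the top edge of the wide tag, 120 mm above its foot. Grip it across the 8 mm thickness within 25 mm of this edge, so that the fingers stay clear of the lid.
- narrow_tag: the other order tag, 34 mm wide, otherwise the same; origin at the centre of its foot. To be left alone in the rack.
- rack: fixed wooden block 150 mm (its x) by 46 mm (its y) by 36 mm high with two pockets, centred 37 mm either side of its middle along its x, each 56 x 10.5 mm and 30 mm deep; either tag may stand in either pocket. Origin at the centre of its underside.
- tag_box: fixed closed wooden box, 104 mm (its x) by 74 mm (its y) by 105 mm high, with an aluminium lid. Origin at the centre of its underside. Its only opening is the slot in the lid.
- slot (a point): centre of the slot at the lid's upper face, 105 mm above the table. The slot is 55 mm long (its x) and 11 mm wide (its y), with a 2 mm chamfer, through the 10 mm lid. Its axes are those of the box, so the tag's x must lie along the slot's x, either way round.
- jam_jar: bystander: glass jar, 62 mm wide, 99 mm tall, at the back; origin at centre of underside
- honey_jar: bystander: jar with red lid, 62 mm wide, 86 mm tall, at the back; origin at centre of underside
- pepper_mill: bystander: wooden mill, 58 mm wide, 150 mm tall, at the back; origin at centre of underside
- salt_shaker: bystander: shaker, 44 mm wide, 90 mm tall, at the back; origin at centre of underside
- price_block_1: bystander: black sign on a wooden block, 62 mm wide, 58 mm tall, between rack and box towards the robot; origin at centre of underside
- cheeks (a point): point in the slot's middle line 25 mm below the lid, inside the box: two sprung rubber cheeks (17 to 33 mm below the lid) grip the tag here. Pushing the foot past them and sliding the tag on takes about 2 to 6 N; it stays where it is left and does not fall by itself.
- stop_highest (a point): point 40 mm below the lid's upper face, the highest place where the top of the hidden sprung stop may lie; it lies anywhere from here to 32 mm lower (72 mm below the lid), different each time. Nothing measures it: it must be felt. It yields about 1 mm per 4 N, with 20 mm of travel.
Not all that is in view belongs to the job. What is shaped like the wide_tag but blue is not meant.

How it is judged:
By the outcome, as a careful person would: the job done as asked, in the order asked, and still so for the second after the job is handed in, with the robot touching nothing.
It also fails if it takes over 51 s, if anything falls off the work surface, if the arm or the gripper's body presses on something with over 40 N, if the wrist force passes 120 N, or if a joint passes its speed limit or range.

### The arm

A 6-joint arm with a two-finger parallel gripper is mounted at the origin on a cart in front of the work surface, level with it; the furniture and walls round the work are solid. World frame = base frame: x ahead of the robot, y to its left, z up, the work surface at z = 0. Lengths are in m, angles in rad, forces in N, time in s.
With the tool pointing down it reaches from about 0.275 to 0.975 m from the base axis. Payload 8.4 kg.
Tool frame: the origin (TCP) lies where the fingers leave the gripper's body, on its centre line; the fingertips stand 88 mm ahead of it and the grasp point (between the pads) lies 69 mm ahead of it; y points along the fingers, z is the direction in which the jaws open and shut, and the axes are right-handed (so a half turn about y gives the same grasp; the last joint's range is limited). The gripper opens to 92 mm and grips with 3 to 60 N. Pads are 20 mm wide; open, the fingers measure 128 mm over their backs; the gripper's body (75 mm by 189 mm) begins 69 mm behind the grasp point.
Start: joints at [-1.223, 0.353, 1.633, -0, 1.155, -0.002], TCP at [0.214, -0.587, 0.303] pointing down, gripper open.
Joint ranges: [-2.63, 2.63], [-0.92, 2.1], [0.06, 2.66], [-1.3, 4.44], [0, 2.69], [-3.02, 3.02]. Speed limits (rad/s): [2.22, 2.22, 2.79, 3.14, 3.14, 3.14].

### API

Orientations are given as a rotation vector (axis times angle).
In Python, from rig import monitor, optics, arm gives the robot as it stands.
- The arm moves only by the shell command python3 -m pendant 'ROWS'. ROWS is JSON, a list of rows, each a list of 5 numbers: the closure, from 0 (fully open) to 1 (shut), then the shift along the tool's x, y, z in mm, then the turn about the tool's y in degrees. In form: [[jaw, dx, dy, dz, yaw], ...]. A call has 1 to 5 rows; each row is the pose to reach, as a shift and turn from the pose measured when the call began, along the tool's axes at that moment; what a row does not reach only later rows make up. A row lasts 1/12 s, in which the tool goes at most 41.7 mm and 7.16 degrees, less where a joint would pass 70% of its speed; a pose out of reach is approached as far as the arm can. A call with a gripper value outside its range is refused whole. The fingers move at their own pace and stop on an object; the grip force is fixed at half the most. Time passes only in rows, so rows that repeat a pose let the fingers close. It gives the time, the measured TCP pose, the force and the opening at its end, in the units of the state.
- monitor.observe(): the state, without advancing time (a new reading comes with each control period).
- optics.get_image(name): name is "side" or "top" or "wrist"; returns a dict with "color" (400x640x3 uint8, blue, green, red), "z_map" (400x640 float32, m along the optical axis (not along the pixel's ray), 0 where there is no reading), "mtx" (3x3 intrinsics, pixels), "k1" (the pictures are not rectified: a ray, as slopes to the right and down, at radius r is drawn at 1 + k1 r^2 times it, then the intrinsics apply), "R" (3x3) and "t" (3): a world point X has camera coordinates R X + t. Camera axes: x right, y down, z forward; pixel columns grow to the right and rows downward; lengths in m; the calibration is good to about 2 mm. A picture is of the moment at which its call begins.
- arm.sign_off(): hands the job in, once; it reports no verdict.
The state is a dict: "time": time; "joints": joint angles; "joint_vel": joint speeds; "joint_torque": joint torques, N m; "ee_pos": TCP position; "eef_rot": TCP orientation; "force": force on the tool from outside, world axes, zero at the start; "moment": the same for the moment, N m; "grip_width": opening from 0.0 (shut) to 1.0 (fully open).
Only numpy, scipy, OpenCV 4.12 (cv2) and the standard library are available. Lean on these libraries where they do the work, as an engineer would, in place of code of your own. Each camera call takes 0.05 s, during which the arm holds its last target.

## Working session

There is one attempt and no reset: what is moved stays moved. The work goes in short steps, Python scripts to look and compute and a shell command to move; the robot and the scene stay as the last step left them, time stands still between calls to the robot, and variables do not carry over. Pictures are saved under pics/ and viewed, and the job is handed in when it is done.

```bash
mkdir -p pics; ls
python3 - <<'E'
from rig import monitor, optics, arm
import cv2
print(monitor.observe())
for n in ("side","top","wrist"):
    d=optics.get_image(n); cv2.imwrite(f"pics/{n}0.png",d["color"]); print(n,d["mtx"],d["k1"],d["R"],d["t"])
E
```

```text
pics
{'time': 0.0, 'joints': array([-1.22339737e+00,  3.53652468e-01,  1.63411393e+00,  2.32989612e-05,
        1.15521704e+00, -2.43284396e-03]), 'joint_vel': array([ 0.00187561, -0.0004277 , -0.00137605, -0.00038339,  0.00064494,
        0.00037854]), 'joint_torque': array([-2.86472441e-04, -5.93837750e+01, -3.34207857e+01,  6.95526623e-02,
        2.33836047e-02, -6.36435152e-05]), 'ee_pos': array([ 0.21407224, -0.58680026,  0.30196957]), 'eef_rot': array([-0.35918472,  2.03268789, -2.02985408]), 'force': array([ 0.11152105, -0.10623197,  0.21599049]), 'moment': array([ 0.00401636, -0.00727719,  0.04005475]), 'grip_width': 0.9993922102043854}
side [[392.6606649    0.         317.74576705]
 [  0.         392.6606649  204.32399598]
 [  0.           0.           1.        ]] -0.03535957835634771 [[-0.95982136 -0.27978278  0.02155372]
 [-0.15140618  0.45167898 -0.8792396 ]
 [ 0.23626073 -0.84717631 -0.47589197]] [0.63552104 0.11143776 0.87531188]
top [[507.23190202   0.         322.21187862]
 [  0.         507.23190202 202.73303399]
 [  0.           0.           1.        ]] 0.006457435718401234 [[ 1.71710184e-03 -9.99940161e-01 -1.08040022e-02]
 [-9.97439777e-01 -9.40218633e-04 -7.15052898e-02]
 [ 7.14908529e-02  1.08991234e-02 -9.97381706e-01]] [0.12848503 0.62194891 1.02731671]
wrist [[340.02091574   0.         327.39449572]
 [  0.         340.02091574 195.47232694]
 [  0.           0.           1.        ]] -0.05952025457433417 [[ 0.34379106 -0.93904419 -0.00192916]
 [-0.9079223  -0.33292024  0.25463937]
 [-0.23975988 -0.08579122 -0.96703416]] [-0.62303067 -0.03000133  0.39002047]
```

View pics/top0.png

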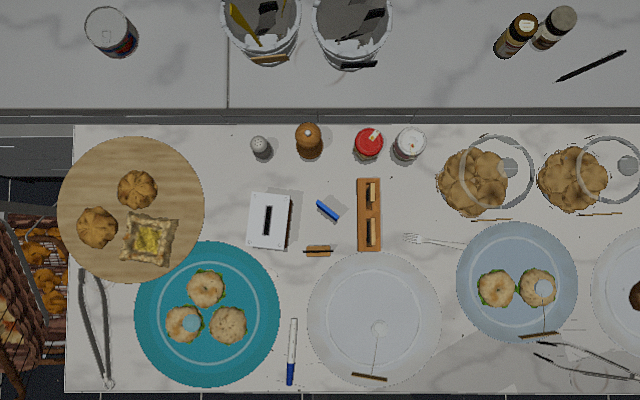

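View pics/side0.png

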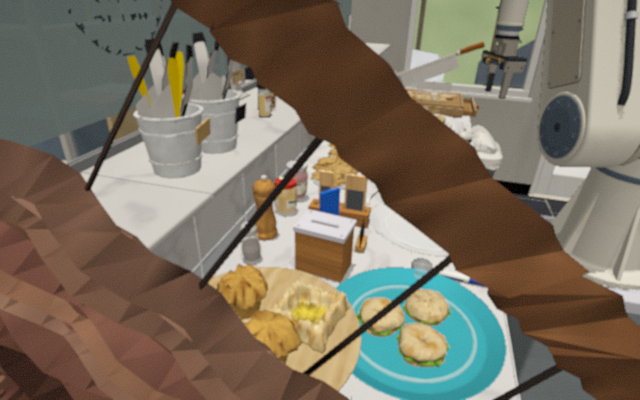

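View pics/wrist0.png

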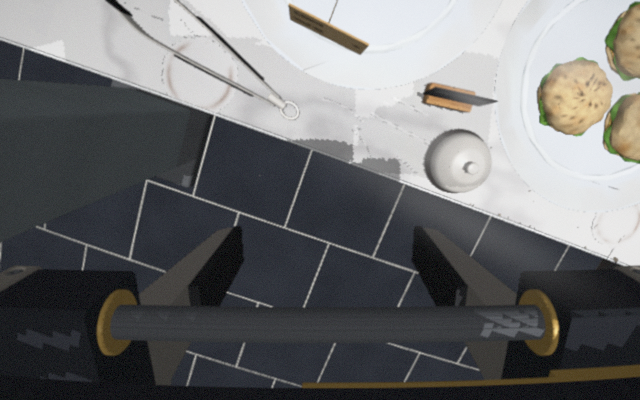

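```bash
cat > h.py <<'E'
import numpy as np,cv2
from rig import monitor, optics, arm
def proj(d,X):
    c=np.atleast_2d(X)@d["R"].T+d["t"]; s=c[:,:2]/c[:,2:]; r2=(s**2).sum(1,keepdims=True)
    s=s*(1+d["k1"]*r2); return s*[d["mtx"][0,0],d["mtx"][1,1]]+d["mtx"][:2,2]
def slopes(d,uv):
    uv=np.atleast_2d(uv).astype(float); p=(uv-d["mtx"][:2,2])/[d["mtx"][0,0],d["mtx"][1,1]]; s=p.copy()
    for _ in range(10): s=p/(1+d["k1"]*(s**2).sum(1,keepdims=True))
    return s
def deproj(d,uv,z):
    s=slopes(d,uv); c=np.c_[s,np.ones(len(s))]*np.reshape(z,(-1,1)); return (c-d["t"])@d["R"]
def atheight(d,uv,h):
    s=slopes(d,uv); ray=np.c_[s,np.ones(len(s))]@d["R"]; C=-d["R"].T@d["t"]
    return C+ray*((h-C[2])/ray[:,2:])
def cloud(d):
    v,u=np.mgrid[0:400,0:640]; P=deproj(d,np.c_[u.ravel(),v.ravel()],d["z_map"].ravel()); 
    return P.reshape(400,640,3)
E
python3 - <<'E'
from h import *
np.set_printoptions(precision=3,suppress=True)
d=optics.get_image("top"); P=cloud(d)
c=d["color"][165:270,235:395]; cv2.imwrite("pics/topc.png",cv2.resize(c,None,fx=5,fy=5,interpolation=cv2.INTER_CUBIC))
np.save("top.npy",P)
s=optics.get_image("side"); cv2.imwrite("pics/sidec.png",cv2.resize(s["color"][155:285,285:385],None,fx=4.5,fy=4.5,interpolation=cv2.INTER_CUBIC))
Z=P[...,2]
for n,(u0,u1,v0,v1) in dict(box=(240,300,185,255),rack=(350,390,170,260),blue=(310,345,195,225)).items():
    sub=P[v0:v1,u0:u1]; print(n, np.histogram(sub[...,2],bins=np.arange(-.02,.2,.01)))
E
```

```text
box (array([   0, 1032,  858,   20,   57,   19,   21,   34,  105,    5,   47,
         26, 1950,    7,    0,    0,    0,    0,    0,    0,    0]), array([-0.02, -0.01,  0.  ,  0.01,  0.02,  0.03,  0.04,  0.05,  0.06,
        0.07,  0.08,  0.09,  0.1 ,  0.11,  0.12,  0.13,  0.14,  0.15,
        0.16,  0.17,  0.18,  0.19]))
rack (array([   0,  843,  784,  120,  243, 1218,   30,   12,   22,   16,   26,
         19,   26,   18,  206,    4,    0,    0,    0,    0,    0]), array([-0.02, -0.01,  0.  ,  0.01,  0.02,  0.03,  0.04,  0.05,  0.06,
        0.07,  0.08,  0.09,  0.1 ,  0.11,  0.12,  0.13,  0.14,  0.15,
        0.16,  0.17,  0.18,  0.19]))
blue (array([  0, 483, 386,   3,   4,   4,   5,   6,   4,   5,  10,   5,   7,
        67,  55,   0,   0,   0,   0,   0,   0]), array([-0.02, -0.01,  0.  ,  0.01,  0.02,  0.03,  0.04,  0.05,  0.06,
        0.07,  0.08,  0.09,  0.1 ,  0.11,  0.12,  0.13,  0.14,  0.15,
        0.16,  0.17,  0.18,  0.19]))
```

View pics/topc.png

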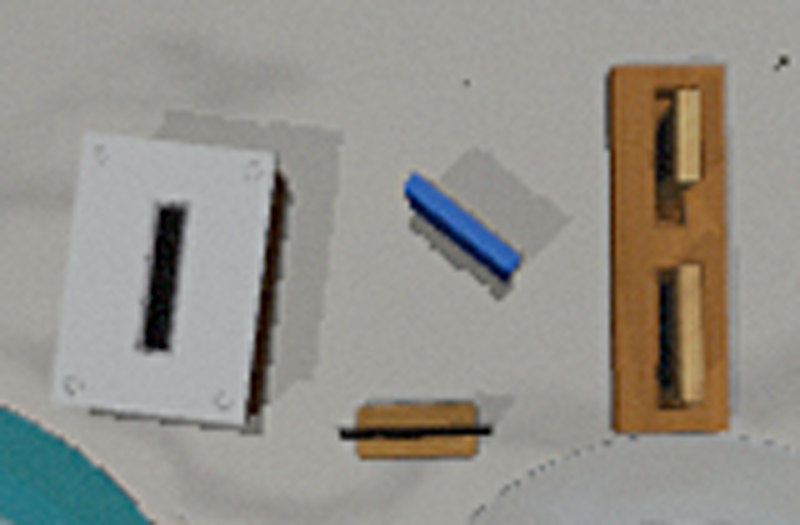

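View pics/sidec.png

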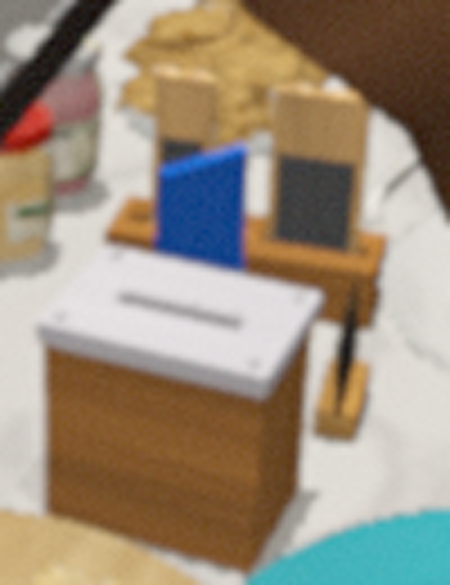

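The top view has three upright boards. The short wooden one at about (373,192) is the narrow tag, and the blue one at (328,210) is a decoy. The longer wooden one at (373,232) is the wide tag. The box slot is at (267,221). I'll measure these next.

Run:
```python
from h import *
np.set_printoptions(precision=4,suppress=True)
d=optics.get_image("top"); P=np.load("top.npy")
def rect(mask,h,off=(0,0)):
    v,u=np.nonzero(mask); Q=atheight(d,np.c_[u+off[0],v+off[1]],h)
    Z=P[...,2][mask]
    (c,s,a)=cv2.minAreaRect(Q[:,:2].astype(np.float32)*1000)
    print(len(u),"c",c,"size",s,"ang",a,"mean",Q.mean(0),"z",np.median(Z))
def region(u0,u1,v0,v1):
    m=np.zeros((400,640),bool); m[v0:v1,u0:u1]=1; return m
Z=P[...,2]
rect(region(360,390,172,210)&(Z>.118),.126)
rect(region(360,390,210,255)&(Z>.118),.126)
rect(region(310,345,195,225)&(Z>.1),.12)
rect(region(240,300,185,258)&(Z>.098)&(Z<.115),.105)
rect(region(350,390,170,260)&(Z>.025)&(Z<.045),.036)
g=d["color"].max(2)
m=region(258,276,203,240)&(g<90); rect(m,.105)
# subpixel: tag from color/brightness upscaled
big=cv2.resize(d["color"],None,fx=8,fy=8,interpolation=cv2.INTER_CUBIC)
def bigrect(mask,h,u0,v0):
    v,u=np.nonzero(mask); uv=np.c_[(u+.5)/8-.5+u0,(v+.5)/8-.5+v0]
    Q=atheight(d,uv,h); c,s,a=cv2.minAreaRect(Q[:,:2].astype(np.float32)*1000); 
    C=np.cov(Q[:,:2].T); w,V=np.linalg.eigh(C); print("big c",c,"size",s,"ang",a,"mean",Q.mean(0),"pca",np.degrees(np.arctan2(V[1,1],V[0,1])),np.sqrt(12*w)*1000)
    return uv.mean(0)
u0,u1,v0,v1=259,275,203,238
sub=big[v0*8:v1*8,u0*8:u1*8].max(2); bigrect(sub<110,.105,u0,v0)
u0,u1,v0,v1=364,378,214,250
hsv=cv2.cvtColor(big[v0*8:v1*8,u0*8:u1*8],cv2.COLOR_BGR2HSV)
print(hsv[140,::8],)
m=(hsv[...,2]>165)&(hsv[...,1]>50)
n,l,st,_=cv2.connectedComponentsWithStats(m.astype(np.uint8)); k=1+st[1:,4].argmax()
print(bigrect(l==k,.126,u0,v0))
```

```text
90 c (635.897216796875, 30.143953323364258) size (70.7809829711914, 36.00792694091797) ang 11.184569358825684 mean [0.6365 0.0347 0.126 ] z 0.12670617757127775
137 c (561.8717041015625, 29.110170364379883) size (16.72051239013672, 51.95601272583008) ang 89.70075988769531 mean [0.5612 0.0338 0.126 ] z 0.1261220365748116
135 c (605.4588623046875, 116.85059356689453) size (45.64191436767578, 53.358360290527344) ang 5.505290985107422 mean [0.6032 0.1188 0.12  ] z 0.11981434354699308
1969 c (582.965576171875, 232.596435546875) size (74.47425842285156, 103.90628814697266) ang 83.5595474243164 mean [0.5828 0.2328 0.105 ] z 0.10498858470835418
1331 c (589.154296875, 33.14274597167969) size (165.2140350341797, 79.04473876953125) ang 0.020731430500745773 mean [0.5921 0.0354 0.036 ] z 0.03590783197162037
151 c (582.8999633789062, 233.0204620361328) size (9.819171905517578, 54.45631790161133) ang 83.84306335449219 mean [0.583 0.233 0.105] z 0.06339001846739092
big c (582.4664916992188, 233.11929321289062) size (12.805771827697754, 57.331390380859375) ang 82.38275909423828 mean [0.5824 0.2332 0.105 ] pca 173.32246864340485 [11.1834 56.1259]
[[ 14 156 141]
 [ 15 157 145]
 [ 14 170 135]
 [ 14 106  41]
 [102 243  21]
 [165  30  34]
 [ 14 115  62]
 [ 18 135 119]
 [ 18 124 171]
 [ 18 118 181]
 [ 17 119 174]
 [ 17 137 151]
 [ 15 162 135]
 [ 15 169 137]]
big c (561.6809692382812, 34.032955169677734) size (48.91739273071289, 5.96876859664917) ang 1.1308424472808838 mean [0.5611 0.0342 0.126 ] pca -179.11408551819025 [ 5.226  47.6585]
[372.7433 231.3988]
```

```bash
cat >> h.py <<'E'
from scipy.spatial.transform import Rotation as Ro
def togo(xyz,ang):
    """xyz TCP target; ang = world angle (deg) of the jaw axis tool z, mod 180"""
    s=monitor.observe(); R=Ro.from_rotvec(s["eef_rot"]).as_matrix()
    sh=R.T@(np.array(xyz)-s["ee_pos"])*1000
    cur=np.degrees(np.arctan2(R[1,2],R[0,2]))
    dy=(ang-cur+90)%180-90   # world z turn
    sgn=np.sign(R[2,1])      # tool y vs world z
    print("t",round(s["time"],2),"pos",s["ee_pos"].round(4),"F",s["force"].round(1),"M",s["moment"].round(2),"grip",round(s["grip_width"],3),"j",s["joints"].round(2))
    print("axes x,y,z cols:\n",R.round(3)); print("jawang",round(cur,2),"shift",sh.round(1),"yaw",round(dy*sgn,2))
E
python3 - <<'E'
from h import *
togo([.5615,.034,.275],90)
E
```

```text
t 0.3 pos [ 0.2141 -0.587   0.3024] F [ 0.5  0.5 -0.1] M [-0.03 -0.02 -0.05] grip 1.0 j [-1.22  0.35  1.63  0.    1.16 -0.  ]
axes x,y,z cols:
 [[-0.939 -0.     0.343]
 [-0.343  0.    -0.939]
 [-0.    -1.    -0.001]]
jawang -69.96 shift [-539.2   27.7 -464.4] yaw 20.04
```

```bash
python3 -m pendant '[[0.5,-30,0,-26,4],[0.5,-60,3,-52,8],[0.5,-90,6,-78,12],[0.5,-120,9,-104,16],[0.5,-150,12,-130,20]]'
python3 - <<'E'
from h import *
togo([.5615,.034,.275],90)
E
```

```text
time: 0.72
ee_pos: [0.3109, -0.4119, 0.2904]
eef_rot: [-0.004, -2.22, 2.219]
force: [1.3, -1.3, -0.1]
grip_width: 0.66
t 0.72 pos [ 0.3109 -0.4119  0.2904] F [ 1.3 -1.3 -0.1] M [ 0.    0.   -0.01] grip 0.66 j [-0.93  0.2   1.88  0.    1.07  0.65]
axes x,y,z cols:
 [[-1.     0.    -0.003]
 [ 0.003  0.    -1.   ]
 [-0.    -1.    -0.   ]]
jawang -90.19 shift [-249.1   15.6 -446.7] yaw -0.19
```

```bash
python3 -m pendant '[[0.5,-19,2,-35,0],[0.5,-38,4,-70,0],[0.5,-57,6,-105,0],[0.5,-76,8,-140,0],[0.5,-95,9,-175,0]]'; python3 -m pendant '[[0.5,-19,2,-35,0],[0.5,-38,4,-70,0],[0.5,-57,6,-105,0],[0.5,-76,8,-140,0],[0.5,-95,8,-175,0]]'
python3 - <<'E'
from h import *
togo([.5615,.034,.275],90)
E
```

```text
time: 1.13
ee_pos: [0.407, -0.2354, 0.2815]
eef_rot: [-0.004, -2.22, 2.22]
force: [0.8, -0.4, 0.4]
grip_width: 0.5
time: 1.55
ee_pos: [0.503, -0.0587, 0.2734]
eef_rot: [-0.004, -2.22, 2.22]
force: [1.3, -0.3, 0.4]
grip_width: 0.497
t 1.55 pos [ 0.503  -0.0587  0.2734] F [ 1.3 -0.3  0.4] M [ 0.07  0.05 -0.01] grip 0.497 j [-0.12  0.2   1.91  0.    1.03  1.45]
axes x,y,z cols:
 [[-1.     0.    -0.003]
 [ 0.003  0.    -1.   ]
 [-0.    -1.    -0.   ]]
jawang -90.2 shift [-58.2  -1.6 -92.9] yaw -0.2
```

```bash
python3 -m pendant '[[0.5,-20,0,-31,0],[0.5,-40,0,-62,0],[0.5,-58,-1,-93,0],[0.5,-58,-1,-93,0],[0.5,-58,-1,-93,0]]'
python3 - <<'E'
from h import *
togo([.5615,.034,.183],90)
d=optics.get_image("wrist"); cv2.imwrite("pics/w1.png",d["color"])
t=optics.get_image("top"); cv2.imwrite("pics/t1.png",cv2.resize(t["color"][140:280,235:435],None,fx=4,fy=4))
E
```

```text
time: 1.97
ee_pos: [0.5618, 0.0355, 0.2742]
eef_rot: [-0.001, -2.221, 2.221]
force: [-0.2, -0.8, -1.0]
grip_width: 0.502
t 1.97 pos [0.5618 0.0355 0.2742] F [-0.2 -0.8 -1. ] M [0.02 0.04 0.04] grip 0.502 j [ 0.06  0.29  1.8  -0.    1.06  1.63]
axes x,y,z cols:
 [[-1.  0. -0.]
 [ 0. -0. -1.]
 [-0. -1.  0.]]
jawang -90.02 shift [ 0.3 91.2  1.5] yaw -0.02
```

View pics/w1.png

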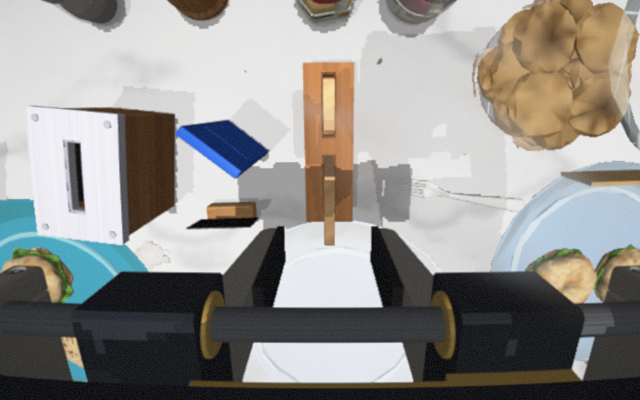

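View pics/t1.png

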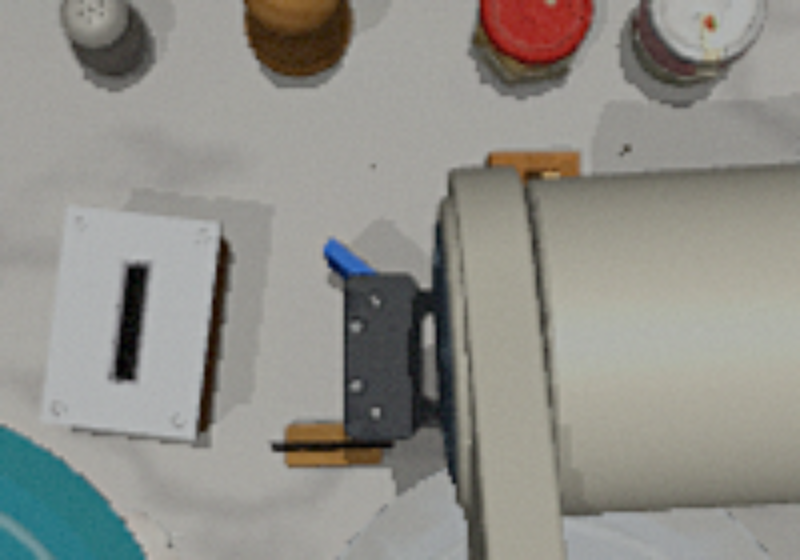

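```bash
python3 -m pendant '[[0.5,0,30,1,0],[0.5,0,60,1,0],[0.5,0,85,1,0],[0.5,0,91,1,0],[0.5,0,91,1,0]]'; python3 -m pendant '[[0.8,0,0,0,0],[0.9,0,0,0,0],[1,0,0,0,0],[1,0,0,0,0],[1,0,0,0,0]]';python3 -m pendant '[[1,0,0,0,0],[1,0,0,0,0],[1,0,0,0,0],[1,0,0,0,0],[1,0,0,0,0]]'
python3 - <<'E'
from h import *
togo([.5615,.034,.183],90)
d=optics.get_image("wrist"); cv2.imwrite("pics/w2.png",d["color"])
E
```

```text
time: 2.48
ee_pos: [0.559, 0.0313, 0.1817]
eef_rot: [0.0, -2.216, 2.218]
force: [-0.1, 0.8, 0.1]
grip_width: 0.502
time: 2.9
ee_pos: [0.5594, 0.0313, 0.1826]
eef_rot: [-0.002, -2.217, 2.218]
force: [0.3, 0.2, 0.9]
grip_width: 0.161
time: 3.32
ee_pos: [0.5595, 0.0322, 0.183]
eef_rot: [-0.002, -2.219, 2.217]
force: [-1.0, 5.5, 1.7]
grip_width: 0.088
t 3.32 pos [0.5595 0.0322 0.183 ] F [-1.   5.5  1.7] M [1.28 0.21 0.13] grip 0.088 j [0.05 0.4  1.87 0.   0.87 1.63]
axes x,y,z cols:
 [[-1.    -0.003 -0.005]
 [ 0.005  0.001 -1.   ]
 [ 0.003 -1.    -0.001]]
jawang -90.27 shift [-2.   0.  -1.8] yaw -0.27
```

View pics/w2.png

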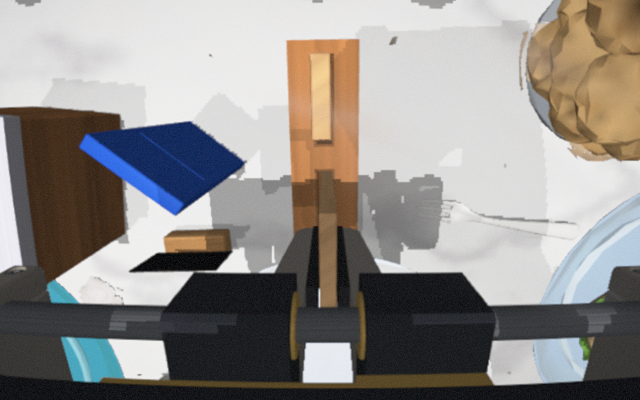

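```bash
python3 -m pendant '[[1,0,0,-1,0],[1,0,-5,-1.5,0],[1,0,-12,-1.5,0],[1,0,-20,-1.5,0],[1,0,-30,-1.5,0]]'; python3 -m pendant '[[1,0,-20,0,0],[1,0,-45,0,0],[1,0,-70,0,0],[1,0,-95,0,0],[1,0,-105,0,0]]';python3 -m pendant '[[1,0,0,0,0],[1,0,0,0,0],[1,0,0,0,0]]'
python3 - <<'E'
from h import *
togo([.583,.233,.320],83.5)
d=optics.get_image("wrist"); cv2.imwrite("pics/w3.png",d["color"])
d=optics.get_image("side"); cv2.imwrite("pics/s3.png",d["color"])
E
```

```text
time: 3.78
ee_pos: [0.5596, 0.0336, 0.2138]
eef_rot: [-0.002, -2.218, 2.217]
force: [-0.2, 0.0, 0.9]
grip_width: 0.084
time: 4.2
ee_pos: [0.5611, 0.0334, 0.3233]
eef_rot: [-0.008, -2.221, 2.219]
force: [0.8, 0.6, 0.0]
grip_width: 0.085
time: 4.45
ee_pos: [0.5606, 0.0333, 0.3224]
eef_rot: [-0.007, -2.22, 2.219]
force: [0.7, 0.6, -0.6]
grip_width: 0.088
t 4.45 pos [0.5606 0.0333 0.3224] F [ 0.7  0.6 -0.6] M [0.05 0.02 0.02] grip 0.088 j [0.06 0.24 1.75 0.   1.15 1.63]
axes x,y,z cols:
 [[-1.     0.001 -0.005]
 [ 0.005  0.001 -1.   ]
 [-0.001 -1.    -0.001]]
jawang -90.28 shift [ -21.4    2.5 -199.8] yaw 6.22
```

View pics/w3.png

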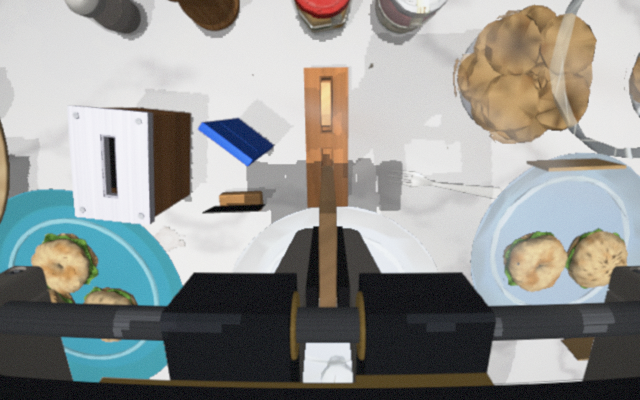

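View pics/s3.png

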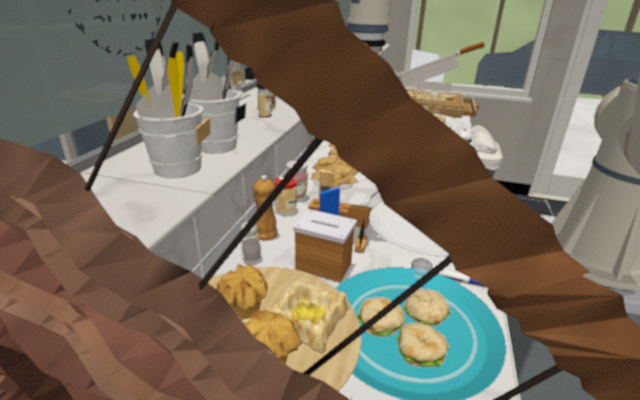

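```bash
python3 -m pendant '[[1,-2,0,-25,1],[1,-4,0,-50,2],[1,-6,0,-75,3],[1,-8,0,-100,4],[1,-10,0,-125,5]]'
python3 - <<'E'
from h import *
togo([.583,.233,.310],83.5)
E
```

```text
time: 4.97
ee_pos: [0.5705, 0.1593, 0.3203]
eef_rot: [-0.099, -2.172, 2.173]
force: [0.3, -0.8, -0.2]
grip_width: 0.082
t 4.97 pos [0.5705 0.1593 0.3203] F [ 0.3 -0.8 -0.2] M [ 0.03  0.03 -0.01] grip 0.082 j [0.27 0.29 1.69 0.   1.17 1.93]
axes x,y,z cols:
 [[-0.996 -0.002 -0.093]
 [ 0.093  0.    -0.996]
 [ 0.002 -1.     0.   ]]
jawang -95.34 shift [ -5.6  10.3 -74.5] yaw 1.16
```

```bash
python3 -m pendant '[[1,-2,0,-25,0.6],[1,-4,3,-50,1.2],[1,-5,6,-74,1.2],[1,-5,8,-74,1.2],[1,-5,8,-74,1.2]]'; python3 -m pendant '[[1,0,0,0,0],[1,0,0,0,0],[1,0,0,0,0]]'
python3 - <<'E'
from h import *
togo([.583,.233,.310],83.5)
d=optics.get_image("wrist"); cv2.imwrite("pics/w4.png",d["color"])
d=optics.get_image("side"); cv2.imwrite("pics/s4.png",cv2.resize(d["color"][150:290,270:400],None,fx=4,fy=4,interpolation=cv2.INTER_CUBIC))
E
```

```text
time: 5.38
ee_pos: [0.5817, 0.2332, 0.3102]
eef_rot: [-0.116, -2.16, 2.163]
force: [-1.1, -0.3, 0.2]
grip_width: 0.089
time: 5.63
ee_pos: [0.5816, 0.2323, 0.3099]
eef_rot: [-0.116, -2.158, 2.163]
force: [0.5, 0.2, -0.2]
grip_width: 0.087
t 5.63 pos [0.5816 0.2323 0.3099] F [ 0.5  0.2 -0.2] M [ 0.06  0.   -0.02] grip 0.087 j [0.38 0.35 1.62 0.   1.18 2.06]
axes x,y,z cols:
 [[-0.994 -0.006 -0.113]
 [ 0.113 -0.002 -0.994]
 [ 0.006 -1.     0.002]]
jawang -96.48 shift [-1.3 -0.1 -0.9] yaw 0.02
```

View pics/w4.png

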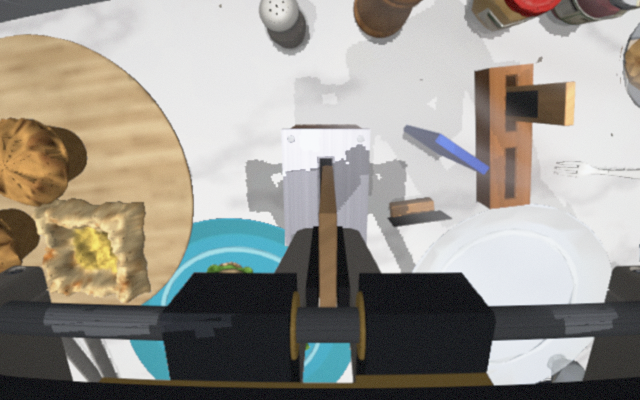

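View pics/s4.png

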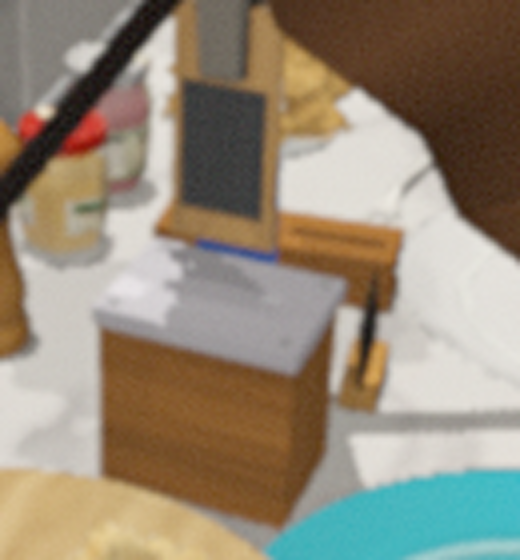

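```bash
cat >> h.py <<'E'
def tagpts(ox,drop):
    s=monitor.observe(); R=Ro.from_rotvec(s["eef_rot"]).as_matrix()
    tx=-R[:,0]; up=-R[:,1]; ty=-R[:,2]
    foot=s["ee_pos"]+R[:,1]*drop+tx*ox
    return {(a,b,h):foot+tx*a*.026+ty*b*.004*(0.5 if h==0 else 1)+up*h for a in(-1,1) for b in(-1,1) for h in(0,.004,.12)},foot
E
python3 - <<'E'
from h import *
pt,foot=tagpts(.001,.177); print("foot",foot.round(4))
for n,(u0,v0,u1,v1,f) in dict(side=(290,150,360,260,7),wrist=(270,110,390,260,5)).items():
    d=optics.get_image(n); im=cv2.resize(d["color"][v0:v1,u0:u1],None,fx=f,fy=f,interpolation=cv2.INTER_CUBIC)
    def q(X): 
        p=proj(d,X)[0]; return tuple(int(round(x)) for x in ((p+.5-[u0,v0])*f))
    for a,b in((-1,-1),(-1,1),(1,1),(1,-1)): cv2.line(im,q(pt[a,b,.004]),q(pt[a,b,.12]),(0,255,0),1); cv2.line(im,q(pt[a,b,.004]),q(pt[a,b,0]),(0,255,0),1)
    for b in (-1,1): cv2.line(im,q(pt[-1,b,0]),q(pt[1,b,0]),(0,255,0),1)
    c=np.array([.5827,.2330,.105]); th=np.radians(-6.5); ex=np.array([np.cos(th),np.sin(th),0]); ey=np.array([-np.sin(th),np.cos(th),0])
    P=[q(c+ex*a*.0275+ey*b*.0055) for a,b in((-1,-1),(-1,1),(1,1),(1,-1))]; cv2.polylines(im,[np.array(P)],True,(0,0,255),1)
    P=[q(c+ex*a*.052+ey*b*.037) for a,b in((-1,-1),(-1,1),(1,1),(1,-1))]; cv2.polylines(im,[np.array(P)],True,(255,0,255),1)
    cv2.imwrite(f"pics/{n}5.png",im)
    print(n,{k:proj(d,pt[k])[0].round(1).tolist() for k in pt if k[2]==0})
E
```

```text
foot [0.5818 0.2321 0.1334]
side {(-1, -1, 0): [338.7, 212.3], (-1, 1, 0): [337.9, 213.3], (1, -1, 0): [313.5, 206.9], (1, 1, 0): [312.7, 207.8]}
wrist {(-1, -1, 0): [331.1, 228.3], (-1, 1, 0): [326.1, 228.3], (1, -1, 0): [331.3, 164.6], (1, 1, 0): [326.1, 164.6]}
```

View pics/side5.png

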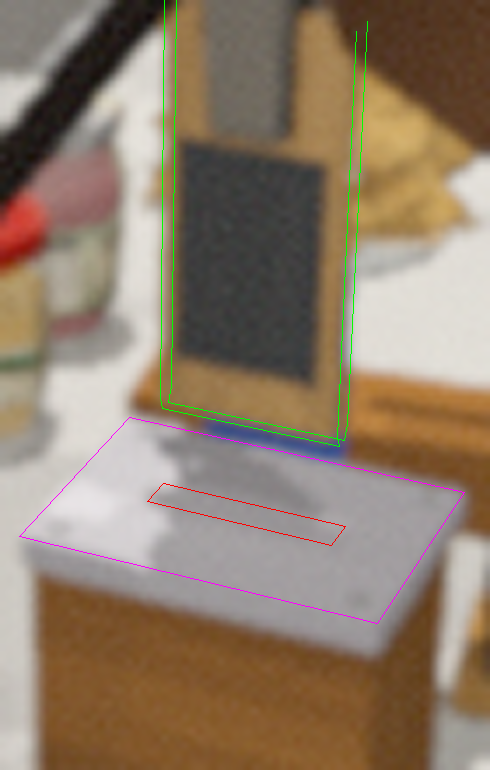

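View pics/wrist5.png

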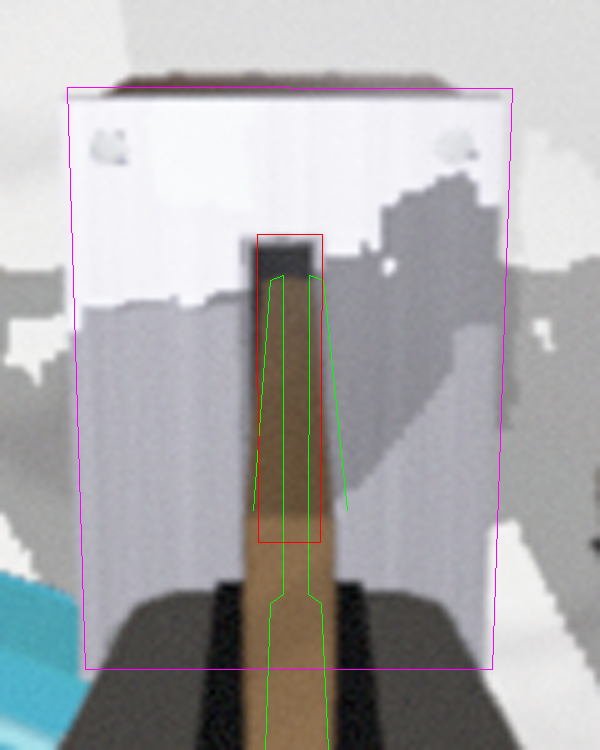

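```bash
python3 -m pendant '[[1,-1,6,-0.5,0],[1,-1,12,-0.5,0],[1,-1,18,-0.5,0],[1,-1,21,-0.5,0],[1,-1,21,-0.5,0]]'
python3 - <<'E'
from h import *
togo([.583,.233,.310],83.5)
pt,foot=tagpts(.001,.177); print("foot",foot.round(4))
for n,(u0,v0,u1,v1,f) in dict(side=(295,190,365,250,10),wrist=(270,110,390,230,5)).items():
    d=optics.get_image(n); cv2.imwrite(f"pics/{n}6.png",cv2.resize(d["color"][v0:v1,u0:u1],None,fx=f,fy=f,interpolation=cv2.INTER_CUBIC))
E
```

```text
time: 6.25
ee_pos: [0.5822, 0.2328, 0.2881]
eef_rot: [-0.115, -2.158, 2.163]
force: [0.2, 0.3, -0.3]
grip_width: 0.082
t 6.25 pos [0.5822 0.2328 0.2881] F [ 0.2  0.3 -0.3] M [0.09 0.03 0.04] grip 0.082 j [0.38 0.37 1.64 0.   1.14 2.06]
axes x,y,z cols:
 [[-0.994 -0.007 -0.113]
 [ 0.113 -0.002 -0.994]
 [ 0.006 -1.     0.003]]
jawang -96.47 shift [ -0.6 -21.9  -0.2] yaw 0.03
foot [0.582  0.2324 0.1111]
```

View pics/side6.png

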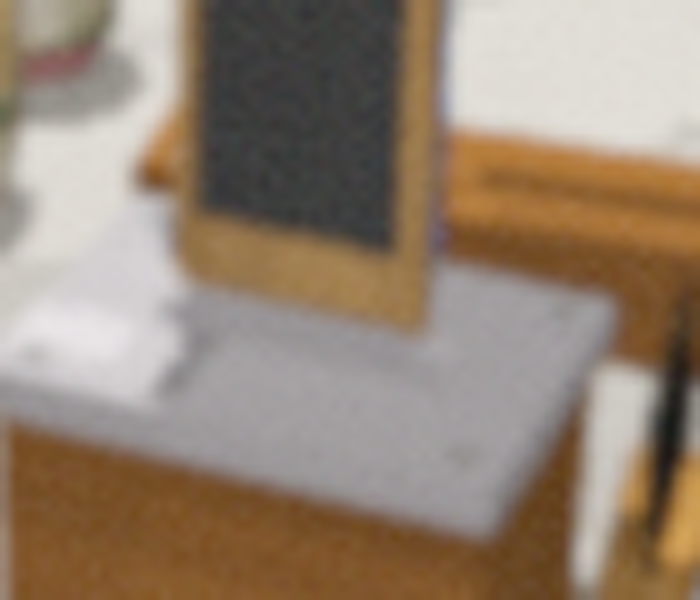

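View pics/wrist6.png

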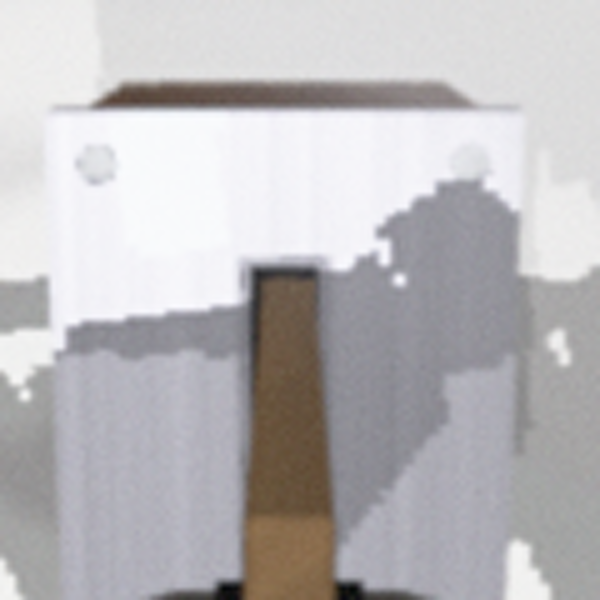

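```bash
python3 -m pendant '[[1,0,0,-0.6,0],[1,0,3,-0.6,0],[1,0,6,-0.6,0],[1,0,8,-0.6,0],[1,0,10,-0.6,0]]'
python3 - <<'E'
from h import *
togo([.583,.233,.310],83.5)
pt,foot=tagpts(.001,.177); print("foot",foot.round(4))
for n,(u0,v0,u1,v1,f) in dict(wrist=(270,110,390,230,5)).items():
    d=optics.get_image(n); cv2.imwrite(f"pics/{n}7.png",cv2.resize(d["color"][v0:v1,u0:u1],None,fx=f,fy=f,interpolation=cv2.INTER_CUBIC))
E
```

```text
time: 6.77
ee_pos: [0.5826, 0.2336, 0.2788]
eef_rot: [-0.116, -2.159, 2.163]
force: [0.4, 0.6, 0.0]
grip_width: 0.085
t 6.77 pos [0.5826 0.2336 0.2788] F [0.4 0.6 0. ] M [0.08 0.   0.01] grip 0.085 j [0.38 0.38 1.65 0.   1.12 2.06]
axes x,y,z cols:
 [[-0.994 -0.006 -0.113]
 [ 0.113 -0.001 -0.994]
 [ 0.005 -1.     0.002]]
jawang -96.46 shift [ -0.3 -31.2   0.6] yaw 0.04
foot [0.5826 0.2332 0.1018]
```

View pics/wrist7.png

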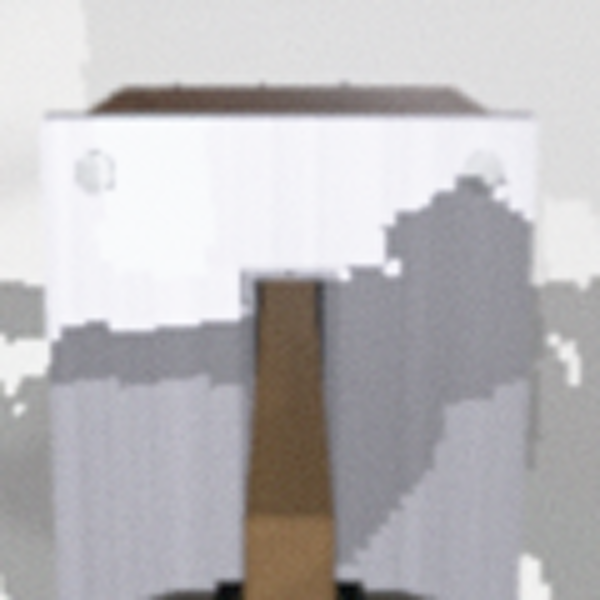

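```bash
python3 -m pendant '[[1,0,1.5,0,0],[1,0,3,0,0],[1,0,4.5,0,0],[1,0,6,0,0],[1,0,6,0,0]]'; python3 -m pendant '[[1,0,1.5,0,0],[1,0,3,0,0],[1,0,4.5,0,0],[1,0,6,0,0],[1,0,6,0,0]]'
python3 - <<'E'
from h import *
togo([.583,.233,.310],83.5)
E
```

```text
time: 7.23
ee_pos: [0.5823, 0.2335, 0.2721]
eef_rot: [-0.115, -2.158, 2.163]
force: [-0.5, -0.6, 0.2]
grip_width: 0.086
time: 7.65
ee_pos: [0.5821, 0.2334, 0.2657]
eef_rot: [-0.115, -2.158, 2.163]
force: [0.2, -0.5, -0.4]
grip_width: 0.084
t 7.65 pos [0.5821 0.2334 0.2657] F [ 0.2 -0.5 -0.4] M [-0.    0.04  0.01] grip 0.084 j [0.38 0.39 1.66 0.   1.09 2.06]
axes x,y,z cols:
 [[-0.994 -0.007 -0.113]
 [ 0.113 -0.002 -0.994]
 [ 0.007 -1.     0.003]]
jawang -96.47 shift [ -0.6 -44.3   0.5] yaw 0.03
```

```bash
for i in 1 2 3; do :; done; python3 -m pendant '[[1,-0.1,1,0,0],[1,-0.2,2,0,0],[1,-0.2,3,0,0],[1,-0.2,4,0,0],[1,-0.2,5,0,0]]'; python3 -m pendant '[[1,0,1,0,0],[1,0,2,0,0],[1,0,3,0,0],[1,0,4,0,0],[1,0,5,0,0]]'; python3 -m pendant '[[1,0,1,0,0],[1,0,2,0,0],[1,0,3,0,0],[1,0,4,0,0],[1,0,5,0,0]]'
```

```text
time: 8.07
ee_pos: [0.5823, 0.2334, 0.2606]
eef_rot: [-0.115, -2.157, 2.163]
force: [-0.2, 0.9, -0.6]
grip_width: 0.086
time: 8.48
ee_pos: [0.5823, 0.2335, 0.2556]
eef_rot: [-0.115, -2.158, 2.162]
force: [0.0, 1.0, 1.7]
grip_width: 0.087
time: 8.9
ee_pos: [0.5824, 0.2335, 0.2507]
eef_rot: [-0.115, -2.158, 2.163]
force: [0.1, 0.4, 3.1]
grip_width: 0.083
```

```bash
python3 -m pendant '[[1,0,1,0,0],[1,0,2,0,0],[1,0,3,0,0],[1,0,4,0,0],[1,0,5,0,0]]'; python3 -m pendant '[[1,0,0.6,0,0],[1,0,1.2,0,0],[1,0,1.8,0,0],[1,0,2.4,0,0],[1,0,2.4,0,0]]'
```

```text
time: 9.32
ee_pos: [0.5824, 0.2335, 0.2455]
eef_rot: [-0.115, -2.158, 2.163]
force: [0.2, 0.8, 3.2]
grip_width: 0.084
time: 9.73
ee_pos: [0.5824, 0.2335, 0.243]
eef_rot: [-0.115, -2.158, 2.162]
force: [-0.1, 0.2, 0.3]
grip_width: 0.085
```

```bash
python3 -m pendant '[[1,0,0.4,0,0],[1,0,0.8,0,0],[1,0,1.2,0,0],[1,0,1.6,0,0],[1,0,2,0,0]]'
```

```text
time: 10.15
ee_pos: [0.5824, 0.2335, 0.2409]
eef_rot: [-0.115, -2.158, 2.163]
force: [-0.3, 0.0, 2.9]
grip_width: 0.086
```

```bash
python3 -m pendant '[[1,0,0.4,0,0],[1,0,0.8,0,0],[1,0,1.2,0,0],[1,0,1.6,0,0],[1,0,2,0,0]]'
```

```text
time: 10.57
ee_pos: [0.5823, 0.2335, 0.2389]
eef_rot: [-0.115, -2.158, 2.163]
force: [0.2, -0.5, 2.3]
grip_width: 0.084
```

```bash
python3 -m pendant '[[1,0,0.4,0,0],[1,0,0.8,0,0],[1,0,1.2,0,0],[1,0,1.6,0,0],[1,0,2,0,0]]'
```

```text
time: 10.98
ee_pos: [0.5824, 0.2335, 0.2373]
eef_rot: [-0.116, -2.158, 2.163]
force: [-1.4, -1.3, 7.6]
grip_width: 0.088
```

```bash
python3 -m pendant '[[1,0,0.4,0,0],[1,0,0.8,0,0],[1,0,1.2,0,0],[1,0,1.6,0,0],[1,0,2,0,0]]'
```

```text
time: 11.4
ee_pos: [0.5825, 0.2335, 0.2362]
eef_rot: [-0.116, -2.159, 2.162]
force: [-2.7, -0.0, 11.5]
grip_width: 0.084
```

Contact with the stop shows as a steady rise in force over about 1.6 mm. I'll press a little more to confirm the stiffness, staying below 20 N.

```bash
python3 -m pendant '[[1,0,0.3,0,0],[1,0,0.6,0,0],[1,0,0.9,0,0],[1,0,1.2,0,0],[1,0,1.2,0,0]]'
python3 - <<'E'
from h import *
togo([.583,.233,.310],83.5)
d=optics.get_image("wrist"); cv2.imwrite("pics/w8.png",d["color"])
d=optics.get_image("side"); cv2.imwrite("pics/s8.png",cv2.resize(d["color"][150:290,270:400],None,fx=4,fy=4,interpolation=cv2.INTER_CUBIC))
E
```

```text
time: 11.82
ee_pos: [0.5825, 0.2335, 0.236]
eef_rot: [-0.116, -2.159, 2.163]
force: [-2.4, -0.9, 10.9]
grip_width: 0.081
t 11.82 pos [0.5825 0.2335 0.236 ] F [-2.4 -0.9 10.9] M [-0.27  0.67  0.01] grip 0.081 j [0.38 0.43 1.68 0.   1.04 2.06]
axes x,y,z cols:
 [[-0.994 -0.005 -0.113]
 [ 0.113 -0.001 -0.994]
 [ 0.005 -1.     0.002]]
jawang -96.46 shift [ -0.2 -74.    0.6] yaw 0.04
```

View pics/s8.png

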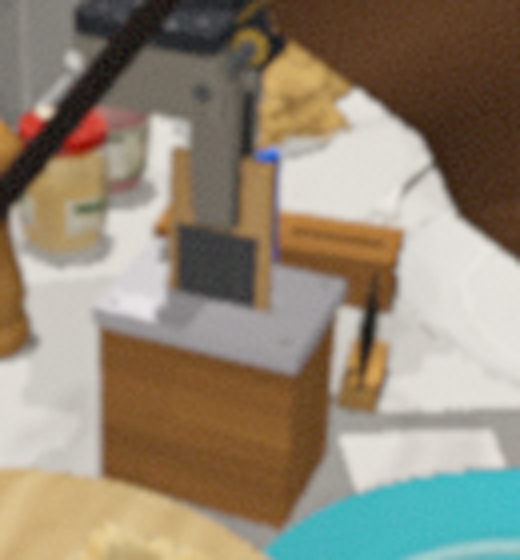

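```bash
python3 -m pendant '[[1,0,0.8,0,0],[1,0,1.2,0,0],[1,0,1.6,0,0],[1,0,2,0,0],[1,0,2,0,0]]'
```

```text
time: 12.33
ee_pos: [0.5825, 0.2336, 0.2353]
eef_rot: [-0.117, -2.159, 2.163]
force: [-2.5, -0.9, 13.5]
grip_width: 0.088
```

```bash
python3 -m pendant '[[1,0,1.3,0,0],[1,0,1.7,0,0],[1,0,2.1,0,0],[1,0,2.4,0,0],[1,0,2.4,0,0]]'
```

```text
time: 12.75
ee_pos: [0.5825, 0.2336, 0.2345]
eef_rot: [-0.117, -2.16, 2.163]
force: [-4.5, -1.8, 17.8]
grip_width: 0.085
```

```bash
python3 -m pendant '[[0.9,0,0,0,0],[0.8,0,0,0,0],[0.7,0,0,0,0],[0.6,0,0,0,0],[0.6,0,0,0,0]]';  python3 - <<'E'
from h import *
togo([.583,.233,.310],83.5)
for n,(u0,v0,u1,v1,f) in dict(side=(290,150,390,250,6),wrist=(240,110,420,350,2.5)).items():
    d=optics.get_image(n); cv2.imwrite(f"pics/{n}9.png",cv2.resize(d["color"][v0:v1,u0:u1],None,fx=f,fy=f,interpolation=cv2.INTER_CUBIC))
E
```

```text
time: 13.17
ee_pos: [0.5824, 0.2335, 0.234]
eef_rot: [-0.116, -2.159, 2.163]
force: [0.3, -0.2, -0.4]
grip_width: 0.364
t 13.17 pos [0.5824 0.2335 0.234 ] F [ 0.3 -0.2 -0.4] M [-0.    0.   -0.05] grip 0.364 j [0.38 0.43 1.69 0.   1.03 2.06]
axes x,y,z cols:
 [[-0.994 -0.005 -0.113]
 [ 0.113 -0.001 -0.994]
 [ 0.005 -1.     0.002]]
jawang -96.46 shift [ -0.3 -76.    0.6] yaw 0.04
```

View pics/side9.png

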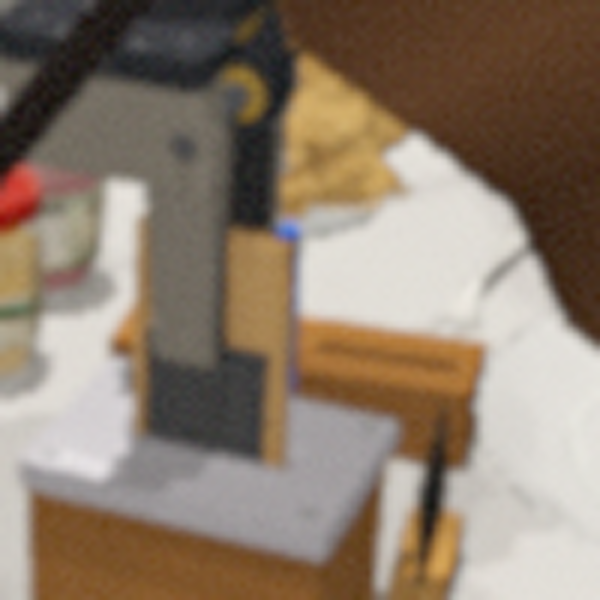

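View pics/wrist9.png

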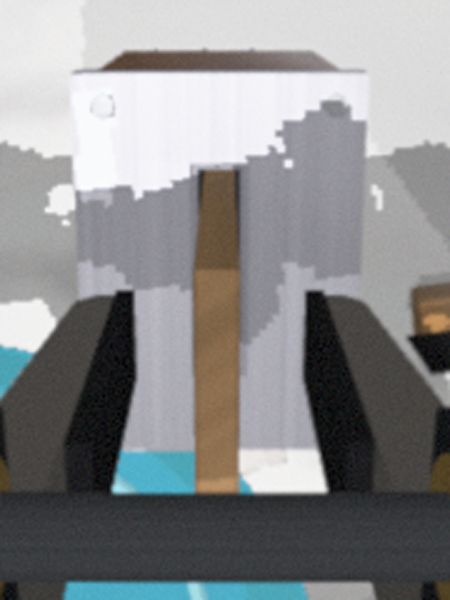

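The tag is free and upright between the open fingers. I'll go straight up, then check it.

```bash
python3 -m pendant '[[0.6,0,-10,0,0],[0.6,0,-30,0,0],[0.6,0,-55,0,0],[0.6,0,-80,0,0],[0.6,0,-105,0,0]]'; python3 -m pendant '[[0.6,20,-10,20,0],[0.6,40,-20,50,0],[0.6,60,-20,80,0],[0.6,80,-20,110,0],[0.6,100,-20,140,0]]'; python3 -m pendant '[[0.6,20,0,40,0],[0.6,40,0,80,0],[0.6,50,0,120,0],[0.6,50,0,160,0],[0.6,50,0,160,0]]'
python3 - <<'E'
from h import *
togo([.583,.233,.310],83.5)
np.set_printoptions(precision=4,suppress=True)
for n,(u0,v0,u1,v1,f) in dict(side=(290,150,390,250,6),top=(230,110,430,260,4)).items():
    d=optics.get_image(n); cv2.imwrite(f"pics/{n}10.png",cv2.resize(d["color"][v0:v1,u0:u1],None,fx=f,fy=f,interpolation=cv2.INTER_CUBIC))
P=cloud(d); sub=P[195:245,250:290].reshape(-1,3); m=sub[:,2]>.135
Q=sub[m]; print(len(Q),Q.mean(0),np.median(Q[:,2]),np.percentile(Q[:,2],[5,95]))
c,s,a=cv2.minAreaRect(Q[:,:2].astype(np.float32)*1000); print(c,s,a)
E
```

```text
time: 13.68
ee_pos: [0.5828, 0.2336, 0.3409]
eef_rot: [-0.117, -2.159, 2.163]
force: [0.7, 0.3, -0.8]
grip_width: 0.399
time: 14.1
ee_pos: [0.4666, 0.1049, 0.3625]
eef_rot: [-0.117, -2.16, 2.163]
force: [-1.0, -1.0, 0.6]
grip_width: 0.4
time: 14.52
ee_pos: [0.3973, -0.053, 0.3639]
eef_rot: [-0.122, -2.157, 2.164]
force: [0.0, -0.2, -0.5]
grip_width: 0.397
t 14.52 pos [ 0.3973 -0.053   0.3639] F [ 0.  -0.2 -0.5] M [ 0.07 -0.   -0.02] grip 0.397 j [-0.13 -0.07  2.   -0.    1.22  1.55]
axes x,y,z cols:
 [[-0.993 -0.003 -0.115]
 [ 0.115 -0.003 -0.993]
 [ 0.002 -1.     0.004]]
jawang -96.63 shift [-151.6   52.4 -305.8] yaw -0.13
239 [0.5824 0.2278 0.201 ] 0.17964924727304313 [0.1421 0.1838]
(578.499267578125, 176.46240234375) (123.01329803466797, 51.4681510925293) 84.210693359375
```

View pics/side10.png

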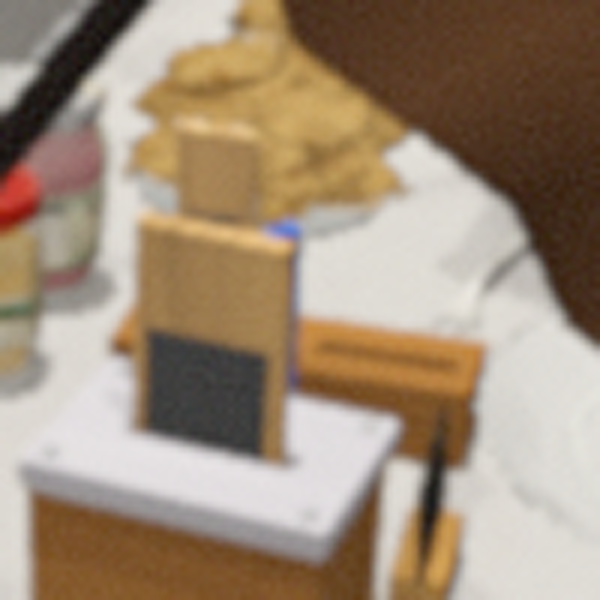

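View pics/top10.png

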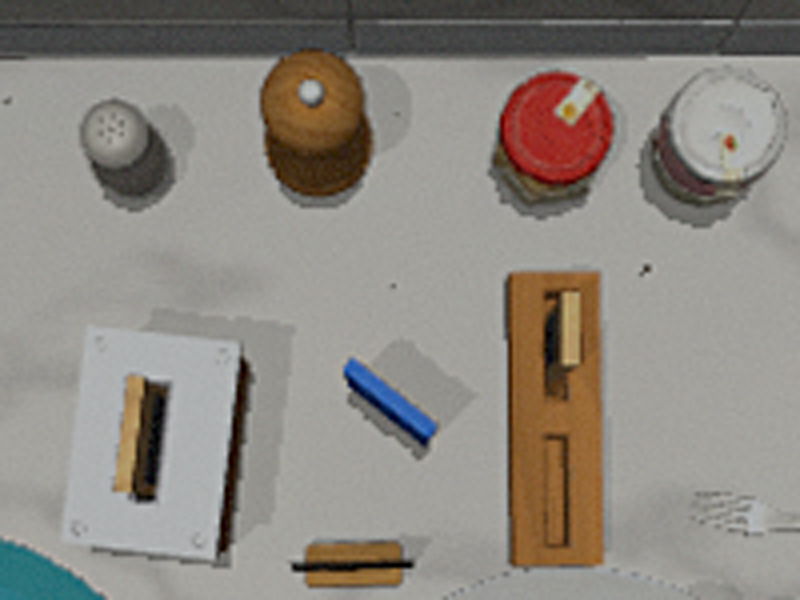

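Run:
```python
from h import *
d=optics.get_image("top"); P=cloud(d)[195:245,250:290].reshape(-1,3)
for lo in (.172,):
    Q=P[(P[:,2]>lo)&(P[:,2]<.19)]; print(len(Q),Q.mean(0).round(4),np.median(Q[:,2]).round(4),cv2.minAreaRect(Q[:,:2].astype(np.float32)*1000))
```

```text
150 [0.584  0.2328 0.1806] 0.1811 ((584.1605224609375, 233.18898010253906), (8.321028709411621, 51.377254486083984), 83.15264129638672)
```

```bash
python3 -c "
from rig import arm
print(arm.sign_off())"
```

```text
the job is handed in; nothing more can be done
None
```

The wide tag is standing upright in the slot, resting on the hidden stop. I handed the job in at about 15 s, with the arm well clear and reading no contact.

- **Pushing in:** I took the tag from the near rack pocket. The cheeks resisted with about 3 N. The stop came in about 44 mm below the lid, where the force began rising at roughly 3.5 to 4 N per mm, which matches the sprung stop. I pressed to a highest reading of 17.8 N, then let go and moved straight up.
- **Final checks:**
  - **Position:** in the top camera, the tag's top centre is at (0.584, 0.233) m, within about 1.5 mm of the slot centre. It lies along the slot to within about half a degree.
  - **Height:** the top is at 0.181 m. I had worked out 0.1815 m for first contact, so the tag rose a few millimetres after release and still sits on the stop. That difference is within camera accuracy. The evidence that it is seated is the force rise and the rise after release, not the height alone.
  - **Other items:** the narrow tag, the blue board, the sign and the jars look unmoved.
- **Sideways force:** the last push also showed about 4.5 N sideways, which dropped to zero on release.

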